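# Couple the transfer pump to the brew kettle

### The arm

A 7-joint arm with a two-finger parallel gripper is mounted at the origin on a cart in front of the work surface, level with it; the furniture and walls round the work are solid. World frame = base frame: x ahead of the robot, y to its left, z up, the work surface at z = 0. Lengths are in m, angles in rad, forces in N, time in s.
With the tool pointing down it reaches from about 0.4 to 0.85 m from the base axis. Payload 4.5 kg.
Tool frame: the origin (TCP) lies at the very end of the fingers, on their centre line; the grasp point (between the pads) lies 19 mm behind it; z points along the fingers, y is the line along which they close (so a half turn about z gives the same grasp; the last joint's range is limited). The gripper opens to 88 mm and grips with 3 to 60 N. Pads are 18 mm wide; open, the fingers measure 123 mm over their backs; the gripper's body (75 mm by 187 mm) begins 45 mm behind the grasp point.
Start: joints at [-1.271, 0.689, -0.195, 1.565, 0.157, 0.902, -0.215], TCP at [0.164, 0.603, 0.239] pointing down, gripper open.
Joint ranges: [-3.01, 3.01], [-0.46, 2.08], [-1.47, 1.51], [0.13, 2.56], [-1, 4.14], [0.04, 2.09], [-2.66, 2.66]. Speed limits (rad/s): [2.57, 2.57, 3.14, 3.14, 3.14, 3.14, 3.14].

### API

Orientations are given as a unit quaternion [x, y, z, w].
In Python, from plant import r, optics gives the robot as it stands.
- The arm moves only by the tool servo_tool, never from a script. Its arguments are lists of equal length, an entry for each row: "translation": the shift along the tool's x, y, z in m, a list of three; "turn": the turn, a rotation vector about the tool's x, y, z in rad, a list of three. In form: {"translation": [[dx, dy, dz], ...], "turn": [[rx, ry, rz], ...]}. A call has 1 to 10 rows; each row shifts and turns the commanded pose from where the row before left it, along the tool's axes as they then stand; what a row does not reach is not made up. A row lasts 1/8 s, in which the tool goes at most 62.5 mm and 10.7 degrees, less where a joint would pass 70% of its speed; a pose out of reach is approached as far as the arm can. A call is refused whole if a number of a shift passes 0.0625 or a number of a turn 0.188, either way. A call with a gripper value outside its range is refused whole. "grip" is the opening, from 0 (shut) to 1 (fully open), set as the call begins (left out, the last holds). The fingers move at their own pace and stop on an object; "grip_force" is the grip in N (left out, the last holds). Time passes only in rows, so rows that do not move let the fingers close. It gives the time, the measured TCP pose, the force, the opening and the grip force at its end, in the units of the state.
- r.get_state(): the state, without advancing time (a new reading comes with each control period).
- optics.snapshot(name): name is "side" or "top"; returns a dict with "img" (420x560x3 uint8, red, green, blue), "z_map" (420x560 float32, m along the optical axis (not along the pixel's ray), 0 where there is no reading), "mtx" (3x3 intrinsics, pixels), "R" (3x3) and "t" (3): a world point X has camera coordinates R X + t. Camera axes: x right, y down, z forward; pixel columns grow to the right and rows downward; lengths in m; the calibration is good to about 2 mm. A picture is of the moment at which its call begins.
- r.finish_job(): hands the job in; it is judged then, once.
The state is a dict: "clock": time; "q": joint angles; "qd": joint speeds; "joint_torque": joint torques, N m; "tool_pos": TCP position; "eef_rot": TCP orientation; "contact_force": force on the tool from outside, world axes, zero at the start; "moment": the same for the moment, N m; "opening": opening from 0.0 (shut) to 1.0 (fully open); "finger_force": force on a finger pad.
Only numpy, scipy, OpenCV 4.12 (cv2) and the standard library are available. Lean on these libraries where they do the work, as an engineer would, in place of code of your own. Each camera call takes 0.05 s, during which the arm holds its last target. There are 200 camera calls.

### The job

Push the transfer pump along its bay until its coupling is fully home on the kettle's grooved adaptor, with both brass cam levers still swung out. Then swing the two levers shut one after the other, each all the way back against the pump, so that the coupling is locked. Leave the loose things lying about where they are.

Things in the scene. Friction and masses are not known exactly. Their poses are not given: they have to be found in the camera images.
- brew_stand: fixed dark plate, 6 mm thick, with a steel kettle (wall from 120 mm beyond the origin, 200 mm wide, 245 mm tall) and a bay for the pump before it. Origin: on the worktop below the tip of the kettle's outlet adaptor; x points from bay to kettle (about world +y), y to the robot. Two edges 18 mm high, 102 mm apart, from x = -280 to -25 mm, guide the pump's foot (100 mm wide).
- adaptor_tip (a point): centre of the tip of the grooved adaptor, a level steel spigot 40 mm in diameter with a groove 14 to 27 mm behind its tip; 70 mm above the worktop. Axes as brew_stand's: it points to -x. Behind it, 77 mm from the tip, a red valve handle (58 mm across, top 112 mm above the worktop) that stays as it is.
- pump: loose transfer pump, 0.9 kg, standing in the bay: foot 150 x 100 mm, round black motor 72 mm in diameter (top 106 mm above the worktop, terminal box 111, red-capped outlet 119), steel head, and in front the aluminium coupling (59 mm in diameter, bore 45 mm). Origin: underside of the foot below the gasket in the bore; x towards the coupling's mouth, z up. It takes 4 to 10 N to push along the bay.
- coupling_seat (a point): centre of the gasket at the bottom of the coupling's bore, 64 mm above the pump's underside, axes as pump's; the mouth is 36 mm ahead. Fully home it lies on adaptor_tip. Within about 2 mm of home the closing cams draw it the rest of the way (if the second one pushes the first lever out a little, press that again); farther off they strike the adaptor's tip and the levers do not close.
- push_face (a point): centre of the motor's flat round rear face (72 mm in diameter), 135 mm behind coupling_seat, 70 mm above the worktop; its normal is -x of the pump. The place to push.
- lever_near (a joint): brass cam lever on the coupling's side nearer to the robot (+y of the pump). 0 rad: shut, lying back along the pump, pointing to its -x; 1.57: straight out to the side; stop at 1.75. It turns level, 70 mm above the worktop; stays where left; about 1 N at its end moves it, more over the last 0.25 rad. To shut it, push its outer side (facing the kettle when swung out) back and inwards.
- lever_near_hinge (a point): hinge axis of lever_near, at lever height: fixed on the pump 33.5 mm ahead of coupling_seat and 27 mm to +y. Shut, the lever (14 mm high, 7 mm thick) runs parallel to the pump's axis from 16 to 54 mm behind the hinge, its centre line 9 mm outward of the hinge, then flares out to its tip.
- lever_near_tip (a point): centre of the round 15 mm end of lever_near, at lever height: with the lever shut 77 mm behind its hinge and 14.5 mm outward of it
- lever_far (a joint): brass cam lever on the coupling's side away from the robot (-y of the pump). The mirror image of lever_near, with the same values: 0 shut, 1.57 straight out to the side (away from the robot).
- lever_far_hinge (a point): hinge axis of lever_far, at lever height: fixed on the pump 33.5 mm ahead of coupling_seat and 27 mm to -y; the lever is the mirror image of lever_near
- lever_far_tip (a point): centre of the round 15 mm end of lever_far, at lever height: with the lever shut 77 mm behind its hinge and 14.5 mm outward of it
- spice_c: spice jar with a white cap, 43 mm wide, 100 mm tall, origin under its centre; a bystander, leave it where it is
- timer: red and white kitchen timer, 65 mm wide, 54 mm tall, origin underneath; a bystander, leave it where it is
- stove_lighter: orange stove lighter lying on the worktop, 216 x 17 x 28 mm, origin under its centre; a bystander, leave it where it is
- garlic: garlic bulb, 60 mm, origin underneath; a bystander, leave it where it is
- lime: lime, 52 x 45 x 45 mm, origin underneath; a bystander, leave it where it is
There are look-alikes about, which are no part of the job. Leave any turquoise look-alike of the pump alone.

How it is judged:
By the outcome, as a careful person would: the job done as asked, in the order asked, and still so for the second after the job is handed in, with the robot touching nothing.
It also fails if it takes over 56 s, if anything falls off the work surface, if the arm or the gripper's body presses on something with over 40 N, if the wrist force passes 120 N, or if a joint passes its speed limit or range.

## Working session

There is one attempt and no reset: what is moved stays moved. The work goes in short steps, Python scripts to look and compute and a tool call to move; the robot and the scene stay as the last step left them, time stands still between calls to the robot, and variables do not carry over. Pictures are saved under pics/ and viewed, at most 10 in all, crops included, and the job is handed in when it is done.

Besides the shell and the picture viewer there is one more tool, called after ">>>" as name(argument=value, ...) on one line, values as JSON. servo_tool: Moves the arm, as the interface text tells. Its arguments: {"type":"object","properties":{"translation":{"type":"array"},"turn":{"type":"array"},"grip":{"type":"number"},"grip_force":{"type":"number"}},"required":["translation","turn"]}

```bash
mkdir -p pics; ls; cat > h.py <<'E'
import numpy as np, cv2
from plant import r, optics
def snap(n,f=None):
    s=optics.snapshot(n)
    if f: cv2.imwrite('pics/'+f,cv2.cvtColor(s['img'],cv2.COLOR_RGB2BGR))
    return s
def ray(s,u,v,z):
    d=s['R'].T@np.linalg.inv(s['mtx'])@[u,v,1]; c=-s['R'].T@s['t']
    return c+d*(z-c[2])/d[2]
def cloud(s):
    v,u=np.indices(s['z_map'].shape); z=s['z_map']
    p=np.stack([u*z,v*z,z],-1)@np.linalg.inv(s['mtx']).T
    return (p-s['t'])@s['R']
def proj(s,X):
    p=s['mtx']@(s['R']@np.array(X)+s['t']); return p[:2]/p[2]
E
python3 - <<'E'
from h import *
for n in('side','top'):
    s=snap(n,n+'0.png'); print(n,-s['R'].T@s['t'],s['R'].round(2).tolist(),s['mtx'][0])
print(r.get_state())
E
```

```text
pics
side [ 0.39627005 -1.14002067  0.71490923] [[0.98, -0.21, -0.02], [-0.14, -0.55, -0.83], [0.16, 0.81, -0.56]] [434.37273352   0.         279.45422025]
top [ 0.42468611 -0.21044975  1.11341271] [[-0.01, -1.0, 0.01], [-0.99, 0.0, -0.14], [0.14, -0.01, -0.99]] [433.03613786   0.         287.04352383]
{'clock': 0.1, 'q': array([-1.27119891,  0.68988958, -0.1945396 ,  1.56619874,  0.15731213,
        0.90252845, -0.21513993]), 'qd': array([ 0.00173131,  0.0003316 , -0.00161019, -0.00358567,  0.0007604 ,
       -0.00016277,  0.00013145]), 'joint_torque': array([-2.61799971e-03, -5.28487587e+01, -1.27116613e+00, -1.53834844e+01,
       -5.25231916e-02,  1.97783338e-03,  5.09023880e-05]), 'tool_pos': array([0.16406407, 0.60250675, 0.23800832]), 'eef_rot': array([ 1.32481085e-01,  9.91185198e-01, -8.13940348e-04, -4.84299003e-05]), 'contact_force': array([-0.16729597, -0.24643647,  0.27227168]), 'moment': array([ 0.00332066, -0.02051259,  0.05086551]), 'finger_force': 0.0, 'opening': 0.9979318590870531}
```

View pics/side0.png

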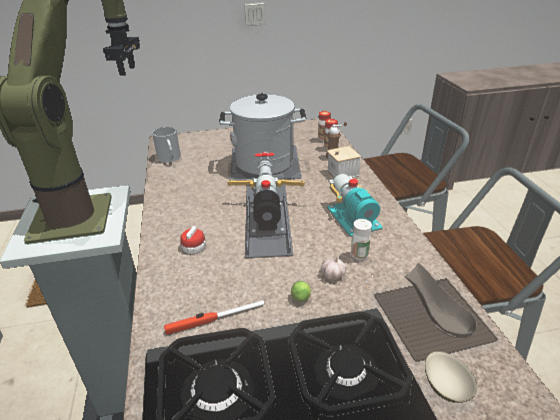

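View pics/top0.png

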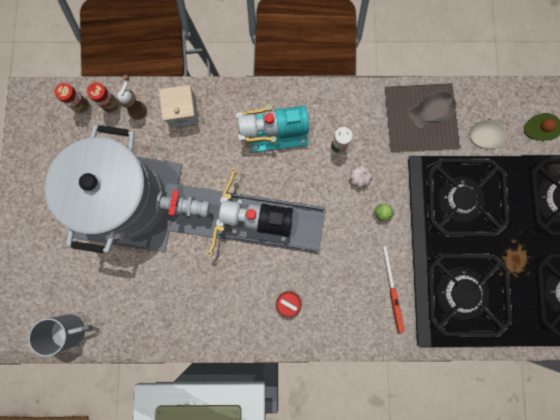

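Side view: pump on the dark bay at (265,205), levers out at (235,183)/(298,183), kettle behind it. Top view: motor (272,218), coupling (230,213), adaptor (195,208), lever tips (232,177)/(212,250), and the turquoise look-alike at (275,125).

```bash
python3 - <<'E'
from h import *
for n in('top','side'):
    s=snap(n); P=cloud(s); ok=s['z_map']>0
    hsv=cv2.cvtColor(s['img'],cv2.COLOR_RGB2HSV)
    br=cv2.inRange(hsv,(14,110,90),(32,255,255))
    k,l,st,c=cv2.connectedComponentsWithStats(br)
    for i in range(1,k):
        if st[i,4]>15:
            m=(l==i)&ok; q=P[m]; 
            if len(q)==0: continue
            med=np.median(q,0)
            if .3<med[0]<.85 and -.3<med[1]<.4: 
                far=np.argmax(q[:,0]); nr=np.argmin(q[:,0])
                print(n,'brass',st[i],c[i].round(1),med.round(3),'maxx',q[far].round(3),'minx',q[nr].round(3), 'ray',ray(s,*c[i],.07).round(4))
    # red in neighbourhood
    rd=cv2.inRange(hsv,(0,150,80),(8,255,255))|cv2.inRange(hsv,(172,150,80),(180,255,255))
    k,l,st,c=cv2.connectedComponentsWithStats(rd)
    for i in range(1,k):
        if st[i,4]>20:
            q=P[(l==i)&ok]
            if len(q): print(n,'red',st[i],np.median(q,0).round(3))
    # black motor
    b=(hsv[...,2]<45)&ok&(P[...,2]>.05)&(P[...,2]<.13)&(P[...,0]>.35)&(P[...,0]<.65)&(P[...,1]>-.1)&(P[...,1]<.3)
    q=P[b]; print(n,'motor',len(q),q.min(0).round(3),q.max(0).round(3),np.median(q,0).round(3))
    if n=='top':
        img=cv2.cvtColor(s['img'],cv2.COLOR_RGB2BGR)[150:270,150:340]
        cv2.imwrite('pics/c0.png',cv2.resize(img,None,fx=4,fy=4,interpolation=cv2.INTER_CUBIC))
    else:
        img=cv2.cvtColor(s['img'],cv2.COLOR_RGB2BGR)[140:265,200:330]
        cv2.imwrite('pics/c1.png',cv2.resize(img,None,fx=4.6,fy=4.6,interpolation=cv2.INTER_CUBIC))
    # dark plate edges: plate points z<0.03 dark
    d=(hsv[...,2]<110)&ok&(P[...,2]>.012)&(P[...,2]<.026)&(P[...,0]>.35)&(P[...,0]<.65)&(P[...,1]>-.15)&(P[...,1]<.2)
    q=P[d]; print(n,'edge',len(q)); 
    if len(q)>20:
        rect=cv2.minAreaRect(q[:,:2].astype(np.float32)); print(rect)
E
```

```text
top brass [243 108  28   6  56] [256.4 111. ] [ 0.821 -0.144  0.071] maxx [ 0.829 -0.164  0.07 ] minx [ 0.815 -0.117  0.074] ray [ 0.8214 -0.1422  0.07  ]
top brass [246 137  25   5  69] [256. 139.] [ 0.749 -0.139  0.07 ] maxx [ 0.755 -0.131  0.058] minx [ 0.743 -0.122  0.071] ray [ 0.7486 -0.1417  0.07  ]
top brass [223 171  13  28  81] [228.7 185.9] [ 0.629 -0.077  0.076] maxx [ 0.667 -0.091  0.072] minx [ 0.599 -0.077  0.078] ray [ 0.63   -0.0754  0.07  ]
top brass [210 227  14  26  86] [215.5 236.3] [ 0.51  -0.044  0.076] maxx [ 0.529 -0.059  0.074] minx [ 0.468 -0.037  0.081] ray [ 0.5065 -0.0452  0.07  ]
top red [ 55  83  19  18 156] [0.856 0.326 0.106]
top red [ 87  83  19  19 182] [0.861 0.248 0.106]
top red [265 114   9   9  65] [ 0.787 -0.175  0.112]
top red [168 191  10  24 132] [0.582 0.049 0.109]
top red [246 210  10   9  67] [ 0.554 -0.134  0.118]
top red [391 288  13  45 238] [ 0.321 -0.487  0.02 ]
top red [277 292  24  25 349] [ 0.346 -0.219  0.042]Traceback (most recent call last):
  File "<stdin>", line 24, in <module>
    return umr_minimum(a, axis, None, out, keepdims, initial, where)
ValueError: zero-size array to reduction operation minimum which has no identity
```

```bash
python3 - <<'E'
from h import *
for n in('top','side'):
    s=snap(n); P=cloud(s); ok=s['z_map']>0
    hsv=cv2.cvtColor(s['img'],cv2.COLOR_RGB2HSV)
    if n=='side':
        br=cv2.inRange(hsv,(14,110,90),(32,255,255)); k,l,st,c=cv2.connectedComponentsWithStats(br)
        for i in range(1,k):
            q=P[(l==i)&ok]
            if st[i,4]>15 and len(q) and .4<np.median(q,0)[0]<.72: 
                print('brass',st[i],np.median(q,0).round(3),q[q[:,0].argmax()].round(3),q[q[:,0].argmin()].round(3))
        rd=cv2.inRange(hsv,(0,150,80),(8,255,255))|cv2.inRange(hsv,(172,150,80),(180,255,255)); k,l,st,c=cv2.connectedComponentsWithStats(rd)
        for i in range(1,k):
            q=P[(l==i)&ok]
            if st[i,4]>15 and len(q): print('red',st[i],np.median(q,0).round(3))
    u=np.array([.152,.988]); w=np.array([-.988,.152])  # stand x, y
    o=np.array([.57,-.03]); S=(P[...,:2]-o)@np.stack([u,w],1)
    if n=='top':
        for a in np.arange(-.30,.13,.01):
            m=ok&(abs(S[...,0]-a)<.005)&(abs(S[...,1])<.06); z=P[...,2][m]; y=S[...,1][m]
            hi=z>.06; e=(z>.010)&(z<.025)
            if hi.sum()>2: print(a.round(3),'zmax %.3f ymid of hi %.4f w %.3f %.3f'%(np.percentile(z,98),np.median(y[hi]),y[hi].min(),y[hi].max()), 'e',y[e].min().round(3) if e.any() else '',y[e].max().round(3) if e.any() else '')
    m=ok&(P[...,2]>.03)&(P[...,2]<.13)&(hsv[...,2]<50)&(abs(S[...,1])<.05)&(S[...,0]<0)&(S[...,0]>-.3)
    print(n,'black',m.sum(),S[m].min(0).round(4),S[m].max(0).round(4))
    if n=='side':
        f=m&(P[...,2]<.1); vals=S[f][:,0]; print('rear face x pct',np.percentile(vals,[2,10,30,50]).round(4),'u,v', np.argwhere(f).mean(0))
    d=(hsv[...,2]<130)&ok&(P[...,2]>.002)&(P[...,2]<.026)&(abs(S[...,1])<.08)&(S[...,0]>-.35)&(S[...,0]<-.19)
    rect=cv2.minAreaRect(P[d][:,:2].astype(np.float32)); print('bay end',rect,P[d][:,2].max())
    a,b,cx,dx=(150,270,150,340) if n=='top' else (140,265,200,330)
    img=cv2.cvtColor(s['img'],cv2.COLOR_RGB2BGR)[a:b,cx:dx]
    cv2.imwrite('pics/c_%s.png'%n,cv2.resize(img,None,fx=4.2,fy=4.2,interpolation=cv2.INTER_CUBIC))
E
```

```text
-0.2 zmax 0.106 ymid of hi 0.0023 w -0.033 0.035 e -0.053 0.055
-0.19 zmax 0.107 ymid of hi 0.0044 w -0.034 0.036 e -0.055 0.056
-0.18 zmax 0.112 ymid of hi 0.0047 w -0.033 0.035 e -0.054 0.055
-0.17 zmax 0.113 ymid of hi 0.0041 w -0.035 0.036 e -0.054 0.055
-0.16 zmax 0.113 ymid of hi 0.0045 w -0.033 0.036 e -0.055 0.058
-0.15 zmax 0.113 ymid of hi 0.0045 w -0.034 0.035 e -0.056 0.055
-0.14 zmax 0.106 ymid of hi 0.0040 w -0.034 0.036 e -0.055 0.056
-0.13 zmax 0.107 ymid of hi 0.0030 w -0.033 0.035 e -0.055 0.058
-0.12 zmax 0.116 ymid of hi 0.0032 w -0.032 0.035 e -0.054 0.055
-0.11 zmax 0.121 ymid of hi 0.0048 w -0.030 0.031 e -0.054 0.055
-0.1 zmax 0.121 ymid of hi 0.0052 w -0.029 0.030 e -0.054 0.055
-0.09 zmax 0.115 ymid of hi 0.0033 w -0.025 0.028 e -0.054 0.059
-0.08 zmax 0.088 ymid of hi 0.0020 w -0.015 0.015 e -0.055 0.055
-0.07 zmax 0.099 ymid of hi 0.0025 w -0.029 0.028 e -0.054 0.054
-0.06 zmax 0.100 ymid of hi 0.0021 w -0.029 0.029 e -0.055 0.056
-0.05 zmax 0.101 ymid of hi 0.0011 w -0.041 0.029 e -0.054 0.056
-0.04 zmax 0.100 ymid of hi 0.0006 w -0.057 0.046 e -0.06 0.05
[... 1178 characters left out ...]
 [ 0.535 -0.054  0.071] [ 0.461 -0.038  0.077]
brass [277 180  27   6 107] [ 0.636 -0.081  0.075] [ 0.673 -0.088  0.078] [ 0.599 -0.075  0.071]
red [319 112  11   4  19] [0.855 0.321 0.106]
red [326 118  11   6  35] [0.864 0.245 0.106]
red [255 153  19   3  40] [0.584 0.046 0.109]
red [349 179   9   7  36] [ 0.791 -0.18   0.112]
red [262 181   8   6  42] [ 0.555 -0.14   0.117]
red [181 229  23  17 223] [ 0.348 -0.237  0.042]
red [165 313  52  21 459] [ 0.323 -0.495  0.019]Traceback (most recent call last):
  File "<stdin>", line 23, in <module>
    return umr_minimum(a, axis, None, out, keepdims, initial, where)
ValueError: zero-size array to reduction operation minimum which has no identity
```

View pics/c_top.png

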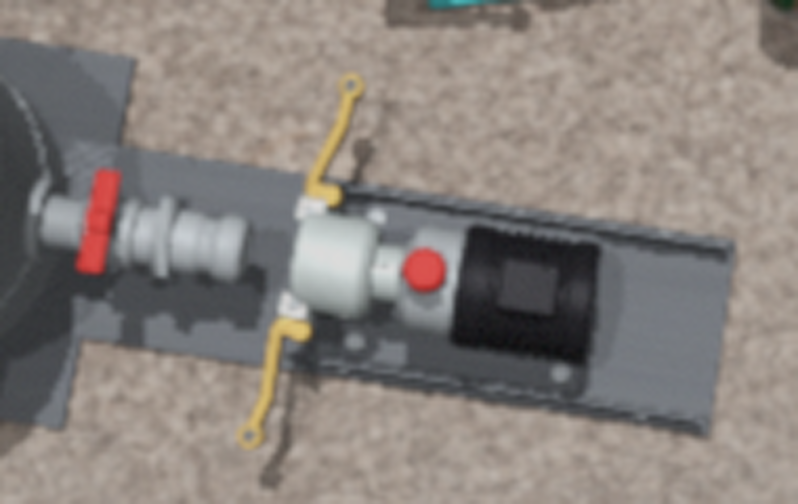

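Crop: adaptor tip at crop (247,245), coupling mouth at about (295,260), far lever tip (350,85), near lever tip (250,435), motor rear at (597,300). All heights match the text (motor 106, box 112, outlet 120, spigot 90 mm). The gap to home is about 66 mm.

```bash
cat >> h.py <<'E'
from scipy.spatial.transform import Rotation as Ro
U=np.array([.152,.988,0]);U/=np.linalg.norm(U);W=np.array([-U[1],U[0],0]);O=np.array([.57,-.03,0])
R0=np.stack([U,-W,[0,0,-1]],1)   # tool x = bay x, tool y = away from robot, z down
def W2(s,y,z): return O+U*s+W*y+[0,0,z]
def S(p): d=np.array(p)-O; return np.array([d@U,d@W,d[2]]).round(4)
def plan(wps):   # [(world pos, R, rows)]
    st=r.get_state(); p=st['tool_pos']; Q=Ro.from_quat(st['eef_rot'])
    for tp,tR,n in wps:
        dv=(Q.inv()*Ro.from_matrix(tR)).as_rotvec()/n; dp=(np.array(tp)-p)/n
        T=[];G=[]
        for i in range(n):
            T.append((Q.inv().apply(dp)).round(4).tolist()); G.append(dv.round(3).tolist()); Q=Q*Ro.from_rotvec(dv); p=p+dp
        print(T,G)
E
python3 - <<'E'
from h import *
st=r.get_state(); Rc=Ro.from_quat(st['eef_rot'])
tgt=Ro.from_matrix(R0); d=(Rc.inv()*tgt).as_rotvec(); mid=lambda f:(Rc*Ro.from_rotvec(d*f)).as_matrix()
plan([([.164,.603,.33],mid(0),2),([.40,.22,.33],mid(.45),10),(W2(-.26,0,.30),R0,10)])
print(W2(-.26,0,.06))
E
```

```text
[[0.0001, 0.0, -0.0458], [0.0001, 0.0, -0.0458]] [[0.0, -0.0, 0.0], [0.0, -0.0, 0.0]]
[[-0.0328, -0.0308, 0.0], [-0.0348, -0.0285, 0.0], [-0.0366, -0.0262, 0.0], [-0.0382, -0.0237, 0.0], [-0.0397, -0.0212, 0.0], [-0.041, -0.0185, 0.0], [-0.0421, -0.0158, 0.0], [-0.0431, -0.013, 0.0], [-0.0438, -0.0102, 0.0], [-0.0444, -0.0073, 0.0]] [[-0.0, 0.0, 0.066], [-0.0, 0.0, 0.066], [-0.0, 0.0, 0.066], [-0.0, 0.0, 0.066], [-0.0, 0.0, 0.066], [-0.0, 0.0, 0.066], [-0.0, 0.0, 0.066], [-0.0, 0.0, 0.066], [-0.0, 0.0, 0.066], [-0.0, 0.0, 0.066]]
[[-0.0483, -0.0203, 0.003], [-0.0497, -0.0163, 0.003], [-0.0509, -0.0123, 0.003], [-0.0517, -0.0082, 0.003], [-0.0522, -0.004, 0.003], [-0.0523, 0.0002, 0.003], [-0.0522, 0.0044, 0.003], [-0.0516, 0.0085, 0.003], [-0.0508, 0.0127, 0.003], [-0.0496, 0.0167, 0.003]] [[-0.0, 0.0, 0.08], [-0.0, 0.0, 0.08], [-0.0, 0.0, 0.08], [-0.0, 0.0, 0.08], [-0.0, 0.0, 0.08], [-0.0, 0.0, 0.08], [-0.0, 0.0, 0.08], [-0.0, 0.0, 0.08], [-0.0, 0.0, 0.08], [-0.0, 0.0, 0.08]]
[ 0.53046513 -0.28697664  0.06      ]
```

>>> servo_tool(translation=[[0, 0, -0.046], [0, 0, -0.046]], turn=[[0, 0, 0], [0, 0, 0]], grip=0)

```text
clock: 0.5
tool_pos: [0.1641, 0.6026, 0.3313]
eef_rot: [0.132, 0.991, -0.001, -0.0]
contact_force: [-0.5, 0.4, -0.2]
opening: 0.802
finger_force: 0.0
```

>>> servo_tool(translation=[[-0.033, -0.031, 0], [-0.035, -0.0285, 0], [-0.0365, -0.026, 0], [-0.038, -0.024, 0], [-0.04, -0.021, 0], [-0.041, -0.0185, 0], [-0.042, -0.016, 0], [-0.043, -0.013, 0], [-0.044, -0.01, 0], [-0.0445, -0.0075, 0]], turn=[[0, 0, 0.066], [0, 0, 0.066], [0, 0, 0.066], [0, 0, 0.066], [0, 0, 0.066], [0, 0, 0.066], [0, 0, 0.066], [0, 0, 0.066], [0, 0, 0.066], [0, 0, 0.066]])

```text
clock: 1.75
tool_pos: [0.4004, 0.2179, 0.3309]
eef_rot: [0.447, 0.894, 0.0, 0.0]
contact_force: [-0.1, 0.5, -0.0]
opening: 0.001
finger_force: 0.0
```

>>> servo_tool(translation=[[-0.048, -0.02, 0], [-0.05, -0.016, 0], [-0.051, -0.012, 0], [-0.052, -0.008, 0], [-0.052, -0.004, 0], [-0.052, 0, 0], [-0.052, 0.0045, 0], [-0.0515, 0.0085, 0], [-0.051, 0.0125, 0], [-0.0495, 0.0165, 0]], turn=[[0, 0, 0.08], [0, 0, 0.08], [0, 0, 0.08], [0, 0, 0.08], [0, 0, 0.08], [0, 0, 0.08], [0, 0, 0.08], [0, 0, 0.08], [0, 0, 0.08], [0, 0, 0.08]])

```text
clock: 3.0
tool_pos: [0.5293, -0.2887, 0.3306]
eef_rot: [0.76, 0.649, 0.0, -0.0]
contact_force: [1.0, 0.0, -0.4]
opening: 0.006
finger_force: 0.0
```

```bash
python3 - <<'E'
from h import *
st=r.get_state(); print(st['clock'],S(st['tool_pos']),st['q'].round(2),st['contact_force'].round(2))
a=.21; Rt=R0@Ro.from_rotvec([0,a,0]).as_matrix(); print(Rt[:,2])
a=-a if Rt[:,2]@U<0 else a; Rt=R0@Ro.from_rotvec([0,a,0]).as_matrix(); print(a,Rt[:,2]@U)
plan([(W2(-.25,0,.16),Rt,4),(W2(-.25,0,.062),Rt,4)])
E
```

```text
3.0 [-0.2619  0.0009  0.3306] [ 0.26  0.58  0.29  1.53 -0.18  1.07  0.43] [ 0.96  0.03 -0.37]
[ 0.03169783  0.20603587 -0.97803091]
0.21 0.20845989984609956
[[0.003, 0.0002, 0.0427], [0.0007, 0.0002, 0.0428], [-0.0015, 0.0002, 0.0427], [-0.0038, 0.0002, 0.0426]] [[0.0, 0.052, -0.001], [0.0, 0.052, -0.001], [0.0, 0.052, -0.001], [0.0, 0.052, -0.001]]
[[-0.0051, -0.0, 0.024], [-0.0051, -0.0, 0.024], [-0.0051, -0.0, 0.024], [-0.0051, -0.0, 0.024]] [[0.0, -0.0, -0.0], [0.0, -0.0, -0.0], [0.0, -0.0, -0.0], [0.0, -0.0, -0.0]]
```

>>> servo_tool(translation=[[0.003, 0, 0.043], [0.0005, 0, 0.043], [-0.0015, 0, 0.043], [-0.004, 0, 0.043], [-0.005, 0, 0.024], [-0.005, 0, 0.024], [-0.005, 0, 0.024], [-0.005, 0, 0.024]], turn=[[0, 0.0525, -0.001], [0, 0.0525, -0.001], [0, 0.0525, -0.001], [0, 0.0525, -0.001], [0, 0, 0], [0, 0, 0], [0, 0, 0], [0, 0, 0]])

```text
clock: 4.0
tool_pos: [0.531, -0.2754, 0.0598]
eef_rot: [0.754, 0.648, 0.08, -0.068]
contact_force: [0.9, 0.2, 0.3]
opening: 0.002
finger_force: 0.0
```

>>> servo_tool(translation=[[0.0098, 0, 0.0021], [0.0098, 0, 0.0021], [0.0098, 0, 0.0021], [0.0049, 0, 0.001], [0.0049, 0, 0.001], [0.0049, 0, 0.001]], turn=[[0, 0, 0], [0, 0, 0], [0, 0, 0], [0, 0, 0], [0, 0, 0], [0, 0, 0]])

```text
clock: 4.75
tool_pos: [0.5378, -0.2342, 0.0613]
eef_rot: [0.755, 0.648, 0.079, -0.066]
contact_force: [-0.4, -5.8, 1.9]
opening: 0.005
finger_force: 2.8
```

```bash
python3 - <<'E'
from h import *
st=r.get_state(); print(st['clock'],S(st['tool_pos']),st['contact_force'].round(2))
snap('top','t1.png');s=snap('side','s1.png')
img=cv2.imread('pics/s1.png')[90:270,180:350]; cv2.imwrite('pics/s1c.png',cv2.resize(img,None,fx=3.3,fy=3.3,interpolation=cv2.INTER_CUBIC))
E
```

```text
4.75 [-0.2067  0.0008  0.0613] [-0.39 -5.84  1.91]
```

View pics/s1c.png

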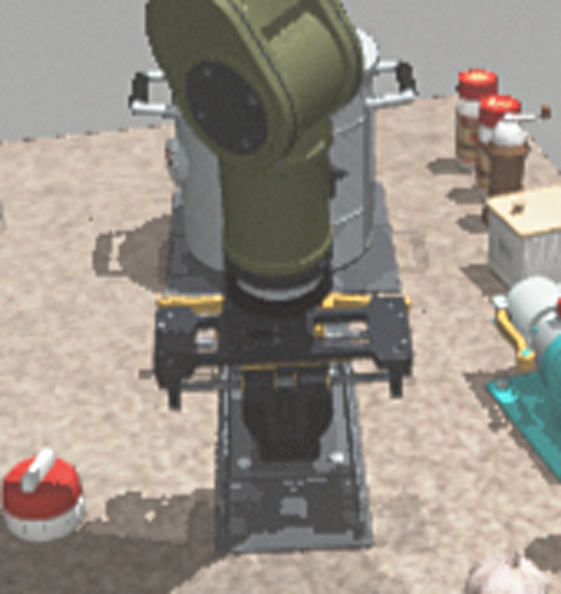

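In contact at about 6 N, centred on the rear face (crop 285,410). I'll keep pushing.

>>> servo_tool(translation=[[0.0049, 0, 0.001], [0.0049, 0, 0.001], [0.0049, 0, 0.001], [0.0049, 0, 0.001], [0.0049, 0, 0.001], [0.0049, 0, 0.001], [0.0049, 0, 0.001], [0.0049, 0, 0.001], [0.0049, 0, 0.001], [0.0049, 0, 0.001]], turn=[[0, 0, 0], [0, 0, 0], [0, 0, 0], [0, 0, 0], [0, 0, 0], [0, 0, 0], [0, 0, 0], [0, 0, 0], [0, 0, 0], [0, 0, 0]])

```text
clock: 6.1
tool_pos: [0.5452, -0.1827, 0.0613]
eef_rot: [0.755, 0.648, 0.079, -0.067]
contact_force: [-1.1, -5.1, 0.4]
opening: 0.006
finger_force: 2.4
```

>>> servo_tool(translation=[[0.002, 0, 0.0004], [0.002, 0, 0.0004], [0.002, 0, 0.0004], [0.002, 0, 0.0004]], turn=[[0, 0, 0], [0, 0, 0], [0, 0, 0], [0, 0, 0]])

```text
clock: 6.6
tool_pos: [0.5463, -0.1733, 0.0613]
eef_rot: [0.754, 0.648, 0.08, -0.068]
contact_force: [-0.5, -5.2, 0.0]
opening: 0.008
finger_force: 2.3
```

```bash
python3 - <<'E'
from h import *
st=r.get_state(); print(st['clock'],S(st['tool_pos']),st['contact_force'].round(2))
s=snap('top'); P=cloud(s);hsv=cv2.cvtColor(s['img'],cv2.COLOR_RGB2HSV)
br=cv2.inRange(hsv,(14,110,90),(32,255,255)); k,l,st_,c=cv2.connectedComponentsWithStats(br)
for i in range(1,k):
    q=P[(l==i)&(s['z_map']>0)]
    if st_[i,4]>8 and len(q) and .4<np.median(q,0)[0]<.72: print(st_[i],S(np.median(q,0)),S(ray(s,*c[i],.07)),S(q[q[:,0].argmax()]),S(q[q[:,0].argmin()]))
cv2.imwrite('pics/t2.png',cv2.resize(cv2.cvtColor(s['img'],cv2.COLOR_RGB2BGR)[150:270,130:320],None,fx=4.2,fy=4.2,interpolation=cv2.INTER_CUBIC))
E
```

```text
6.6 [-0.1452  0.0016  0.0613] [-0.53 -5.2   0.02]
[198 167  13  28  70] [ 0.0263 -0.0655  0.0764] [ 0.0275 -0.0674  0.07  ] [ 0.016  -0.1044  0.0783] [ 0.0195 -0.0366  0.0751]
[183 222  15  25  74] [0.0404 0.0507 0.0767] [0.0385 0.056  0.07  ] [0.0592 0.0333 0.0055] [0.0463 0.095  0.0787]
[503 246  24  26 358] [-0.7778  0.0046  0.0082] [-0.7459  0.0102  0.07  ] [-0.7859 -0.0325  0.0059] [-0.7898  0.031   0.0068]
```

View pics/t2.png

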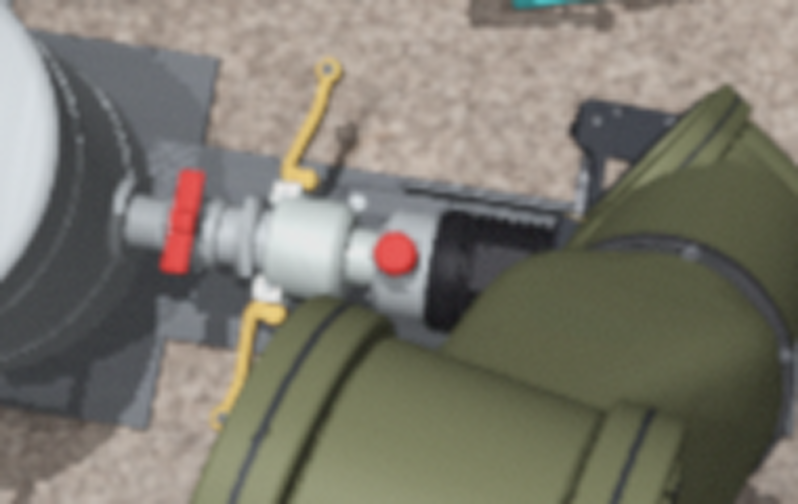

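Coupling is over the adaptor (mouth at 262,240, near the flange) and both levers are still out. I'll creep until the force jumps.

>>> servo_tool(translation=[[0.001, 0, 0.0002], [0.001, 0, 0.0002], [0.001, 0, 0.0002]], turn=[[0, 0, 0], [0, 0, 0], [0, 0, 0]])

```text
clock: 7.02
tool_pos: [0.5468, -0.1702, 0.0613]
eef_rot: [0.754, 0.648, 0.08, -0.068]
contact_force: [-0.2, -5.5, 0.3]
opening: 0.005
finger_force: 2.2
```

>>> servo_tool(translation=[[0.001, 0, 0.0002], [0.001, 0, 0.0002], [0.001, 0, 0.0002]], turn=[[0, 0, 0], [0, 0, 0], [0, 0, 0]])

```text
clock: 7.4
tool_pos: [0.5471, -0.1685, 0.0613]
eef_rot: [0.755, 0.648, 0.079, -0.067]
contact_force: [-2.5, -6.6, 0.7]
opening: 0.004
finger_force: 3.7
```

>>> servo_tool(translation=[[0.001, 0, 0.0002], [0.001, 0, 0.0002]], turn=[[0, 0, 0], [0, 0, 0]])

```text
clock: 7.65
tool_pos: [0.5471, -0.1684, 0.0613]
eef_rot: [0.755, 0.648, 0.078, -0.066]
contact_force: [-2.5, -9.2, 1.6]
opening: 0.008
finger_force: 5.1
```

>>> servo_tool(translation=[[0.001, 0, 0.0002], [0.001, 0, 0.0002]], turn=[[0, 0, 0], [0, 0, 0]])

```text
clock: 7.9
tool_pos: [0.5471, -0.1683, 0.0613]
eef_rot: [0.756, 0.647, 0.078, -0.065]
contact_force: [-3.7, -12.8, 1.0]
opening: 0.005
finger_force: 6.6
```

>>> servo_tool(translation=[[0.002, 0, 0.0004], [0.002, 0, 0.0004], [0.002, 0, 0.0004]], turn=[[0, 0, 0], [0, 0, 0], [0, 0, 0]])

```text
clock: 8.28
tool_pos: [0.5472, -0.168, 0.0614]
eef_rot: [0.757, 0.646, 0.075, -0.062]
contact_force: [-7.4, -22.4, 3.3]
opening: 0.003
finger_force: 11.6
```

```bash
python3 - <<'E'
from h import *
st=r.get_state(); print(st['clock'],S(st['tool_pos']),st['contact_force'].round(2),st['q'].round(2))
s=snap('top'); P=cloud(s);ok=s['z_map']>0;hsv=cv2.cvtColor(s['img'],cv2.COLOR_RGB2HSV)
rd=cv2.inRange(hsv,(0,150,80),(8,255,255))|cv2.inRange(hsv,(172,150,80),(180,255,255));k,l,t,c=cv2.connectedComponentsWithStats(rd)
for i in range(1,k):
    q=P[(l==i)&ok]
    if t[i,4]>20 and len(q) and .5<np.median(q,0)[0]<.62: print('red',c[i],S(ray(s,*c[i],.119 if c[i][0]>200 else .112)))
br=cv2.inRange(hsv,(14,110,90),(32,255,255)); k,l,t,c=cv2.connectedComponentsWithStats(br)
for i in range(1,k):
    if t[i,4]>8 and c[i][0]<240:
        v,u=np.where(l==i); j=v.argmin(); jj=v.argmax(); print('brass',S(ray(s,u[j],v[j],.075)),S(ray(s,u[jj],v[jj],.075)))
E
```

```text
8.275 [-0.1399  0.0015  0.0614] [ -7.4  -22.43   3.31] [ 0.31  0.9   0.04  1.82 -0.48  0.49  0.6 ]
red [173.13953488 202.91472868] [0.0793 0.0002 0.112 ]
red [221.97014925 209.91044776] [-0.0374  0.0005  0.119 ]
brass [ 0.0215 -0.1043  0.075 ] [ 0.0405 -0.0435  0.075 ]
brass [0.3808 0.5332 0.075 ] [0.3843 0.538  0.075 ]
brass [0.2763 0.518  0.075 ] [0.3043 0.5263 0.075 ]
```

Stalled hard at 22 N with the seat at the expected place, so the pump is home. Next I back off and plan the near lever.

>>> servo_tool(translation=[[-0.01, 0, -0.002], [-0.02, 0, -0.004], [-0.02, 0, -0.004], [0, 0, 0]], turn=[[0, 0, 0], [0, 0, 0], [0, 0, 0], [0, 0, 0]])

```text
clock: 8.82
tool_pos: [0.5407, -0.2099, 0.0607]
eef_rot: [0.755, 0.647, 0.079, -0.068]
contact_force: [0.3, 0.4, 0.0]
opening: 0.002
finger_force: 0.0
```

```bash
cat >> h.py <<'E'
def arc(side,ths,a=.070,out=.018,tipS=.0023,z=.064):
    "TCP waypoints (S frame) for box corner following lever; side=+1 near, -1 far"
    L=[]
    for th in ths:
        v=np.array([-a,out]); c,s_=np.cos(-th),np.sin(-th); v=np.array([c*v[0]-s_*v[1],s_*v[0]+c*v[1]])
        L.append([tipS+.0335+v[0]+.009, side*(.027+v[1]+.0175), z])
    return np.array(L)
E
python3 - <<'E'
from h import *
st=r.get_state(); print(st['clock'],S(st['tool_pos']),st['contact_force'].round(2))
plan([(W2(-.19,.05,.17),R0,4),(W2(.03,.112,.17),R0,5),(W2(.068,.112,.15),R0,1),(W2(.068,.112,.064),R0,3)])
L=arc(1,np.linspace(1.5,0,13)); print(L.round(4).tolist())
E
```

```text
8.825 [-0.1823  0.0016  0.0607] [0.33 0.41 0.04]
[[0.0038, -0.0121, -0.0271], [0.0024, -0.0121, -0.0273], [0.0009, -0.0121, -0.0274], [-0.0005, -0.0121, -0.0274]] [[0.0, -0.052, -0.0], [0.0, -0.052, -0.0], [0.0, -0.052, -0.0], [0.0, -0.052, -0.0]]
[[0.044, -0.0124, 0.0], [0.044, -0.0124, 0.0], [0.044, -0.0124, 0.0], [0.044, -0.0124, 0.0], [0.044, -0.0124, 0.0]] [[0.0, -0.0, 0.0], [0.0, -0.0, 0.0], [0.0, -0.0, 0.0], [0.0, -0.0, 0.0], [0.0, -0.0, 0.0]]
[[0.038, 0.0, 0.02]] [[-0.0, 0.0, 0.0]]
[[0.0, -0.0, 0.0287], [0.0, -0.0, 0.0287], [0.0, -0.0, 0.0287]] [[0.0, 0.0, 0.0], [0.0, 0.0, 0.0], [0.0, 0.0, 0.0]]
[[0.0578, 0.1156, 0.064], [0.0488, 0.1167, 0.064], [0.0398, 0.1166, 0.064], [0.0309, 0.1154, 0.064], [0.0221, 0.1131, 0.064], [0.0137, 0.1098, 0.064], [0.0059, 0.1054, 0.064], [-0.0014, 0.1001, 0.064], [-0.008, 0.0939, 0.064], [-0.0137, 0.0869, 0.064], [-0.0186, 0.0793, 0.064], [-0.0224, 0.0711, 0.064], [-0.0252, 0.0625, 0.064]]
```

>>> servo_tool(translation=[[0.004, -0.012, -0.027], [0.0025, -0.012, -0.0275], [0.001, -0.012, -0.0275], [0, -0.012, -0.0275], [0.044, -0.0125, 0], [0.044, -0.0125, 0], [0.044, -0.0125, 0], [0.044, -0.0125, 0], [0.044, -0.0125, 0], [0.042, 0, 0.02]], turn=[[0, -0.0525, 0], [0, -0.0525, 0], [0, -0.0525, 0], [0, -0.0525, 0], [0, 0, 0], [0, 0, 0], [0, 0, 0], [0, 0, 0], [0, 0, 0], [0, 0, 0]])

```text
clock: 10.07
tool_pos: [0.4698, 0.0641, 0.1512]
eef_rot: [0.758, 0.653, 0.001, -0.0]
contact_force: [1.5, -0.9, -0.0]
opening: 0.007
finger_force: 0.0
```

```bash
python3 - <<'E'
from h import *
st=r.get_state(); print(st['clock'],S(st['tool_pos']),st['eef_rot'].round(3),st['contact_force'].round(2))
s=snap('side'); P=cloud(s);ok=s['z_map']>0;hsv=cv2.cvtColor(s['img'],cv2.COLOR_RGB2HSV)
br=cv2.inRange(hsv,(14,100,70),(32,255,255)); k,l,t,c=cv2.connectedComponentsWithStats(br)
for i in range(1,k):
    if t[i,4]>8:
        v,u=np.where(l==i)
        if not .4<ray(s,*c[i],.07)[0]<.75: continue
        for j in (u.argmin(),u.argmax()): print('brass',t[i,4],u[j],v[j],S(ray(s,u[j],v[j],.073)),S(P[v[j],u[j]]))
cv2.imwrite('pics/s3.png',cv2.resize(cv2.cvtColor(s['img'],cv2.COLOR_RGB2BGR)[90:240,180:340],None,fx=4,fy=4,interpolation=cv2.INTER_CUBIC))
E
```

```text
10.075 [0.0778 0.1134 0.1512] [ 0.758  0.653  0.001 -0.   ] [ 1.51 -0.94 -0.03]
brass 31 212 117 [0.4878 0.1904 0.073 ] [0.0617 0.1408 0.2427]
brass 31 234 116 [0.4883 0.1051 0.073 ] [0.0626 0.0781 0.2425]
brass 116 229 170 [0.0542 0.1071 0.073 ] [0.0485 0.1066 0.0761]
brass 116 254 172 [0.0342 0.0307 0.073 ] [0.0361 0.0307 0.0719]
brass 103 275 171 [ 0.0342 -0.0331  0.073 ] [ 0.0362 -0.0331  0.0719]
brass 103 301 170 [ 0.0327 -0.1121  0.073 ] [ 0.0244 -0.1113  0.0776]
brass 63 331 184 [-0.0581 -0.1898  0.073 ] [-0.0545 -0.1904  0.0708]
brass 63 341 197 [-0.1295 -0.2063  0.073 ] [-0.1241 -0.2074  0.0695]
```

View pics/s3.png

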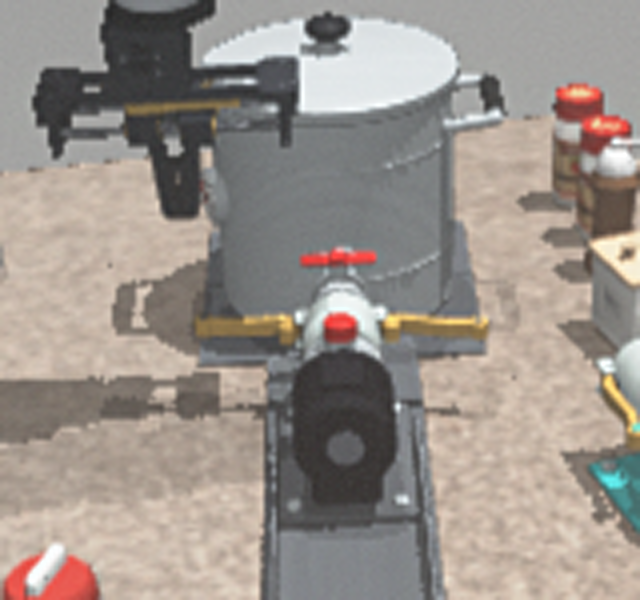

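Near lever end is at crop (198,325), far lever end at (487,330), both out; the gripper hovers beyond the near lever. Now I go down and sweep.

>>> servo_tool(translation=[[-0.005, 0, 0.029], [0, 0, 0.029], [0, 0, 0.029], [0, 0, 0]], turn=[[0, 0, 0], [0, 0, 0], [0, 0, 0], [0, 0, 0]])

```text
clock: 10.62
tool_pos: [0.4681, 0.0569, 0.0623]
eef_rot: [0.758, 0.652, -0.001, -0.002]
contact_force: [-0.0, 2.0, 0.4]
opening: 0.005
finger_force: 0.0
```

>>> servo_tool(translation=[[-0.0145, -0.002, 0], [-0.009, -0.001, 0], [-0.009, 0, 0], [-0.009, 0.001, 0], [-0.009, 0.0025, 0]], turn=[[0, 0, 0], [0, 0, 0], [0, 0, 0], [0, 0, 0], [0, 0, 0]])

```text
clock: 11.25
tool_pos: [0.4626, 0.0056, 0.0638]
eef_rot: [0.758, 0.652, 0.0, 0.0]
contact_force: [0.4, 0.6, 0.4]
opening: 0.005
finger_force: 0.5
```

```bash
python3 - <<'E'
from h import *
st=r.get_state(); print(st['clock'],S(st['tool_pos']),st['contact_force'].round(2))
E
```

```text
11.25 [0.0189 0.1116 0.0638] [0.35 0.64 0.35]
```

>>> servo_tool(translation=[[-0.006, 0.002, 0], [-0.007, 0.0045, 0], [-0.007, 0.005, 0], [-0.0065, 0.006, 0], [-0.006, 0.007, 0], [-0.005, 0.008, 0]], turn=[[0, 0, 0], [0, 0, 0], [0, 0, 0], [0, 0, 0], [0, 0, 0], [0, 0, 0]])

```text
clock: 12.0
tool_pos: [0.4892, -0.0363, 0.0635]
eef_rot: [0.758, 0.652, -0.0, 0.0]
contact_force: [-1.5, -0.3, -0.5]
opening: 0.006
finger_force: 0.4
```

>>> servo_tool(translation=[[-0.004, 0.008, 0], [-0.003, 0.004, 0], [0, 0.003, 0], [0, 0.002, 0]], turn=[[0, 0, 0], [0, 0, 0], [0, 0, 0], [0, 0, 0]])

```text
clock: 12.5
tool_pos: [0.5047, -0.0452, 0.0636]
eef_rot: [0.758, 0.652, 0.0, 0.0]
contact_force: [-0.4, -0.2, 0.7]
opening: 0.007
finger_force: 0.4
```

```bash
python3 - <<'E'
from h import *
st=r.get_state(); print(st['clock'],S(st['tool_pos']),st['contact_force'].round(2))
E
```

```text
12.5 [-0.0249  0.0623  0.0636] [-0.37 -0.16  0.69]
```

>>> servo_tool(translation=[[0, 0.002, 0], [0, 0.002, 0], [0, 0.002, 0]], turn=[[0, 0, 0], [0, 0, 0], [0, 0, 0]])

```text
clock: 12.88
tool_pos: [0.5078, -0.0454, 0.0633]
eef_rot: [0.758, 0.652, -0.002, -0.002]
contact_force: [-7.3, 1.7, 2.9]
opening: 0.009
finger_force: 3.2
```

>>> servo_tool(translation=[[0, 0.002, 0], [0, 0.002, 0], [0, 0, 0]], turn=[[0, 0, 0], [0, 0, 0], [0, 0, 0]])

```text
clock: 13.25
tool_pos: [0.5096, -0.0448, 0.0628]
eef_rot: [0.758, 0.652, -0.003, -0.005]
contact_force: [-7.1, 3.8, 2.0]
opening: 0.006
finger_force: 3.5
```

```bash
python3 - <<'E'
from h import *
st=r.get_state(); print(st['clock'],S(st['tool_pos']),st['contact_force'].round(2))
E
```

```text
13.25 [-0.0238  0.0575  0.0628] [-7.1   3.81  1.98]
```

>>> servo_tool(translation=[[0, 0.002, 0], [0, 0.002, 0], [0, 0.002, 0], [0, 0, 0]], turn=[[0, 0, 0], [0, 0, 0], [0, 0, 0], [0, 0, 0]])

```text
clock: 13.75
tool_pos: [0.5123, -0.0438, 0.0624]
eef_rot: [0.758, 0.653, -0.004, -0.008]
contact_force: [-13.2, 6.5, 4.7]
opening: 0.005
finger_force: 7.0
```

>>> servo_tool(translation=[[0, 0.003, 0], [0, 0.003, 0], [0, 0, 0]], turn=[[0, 0, 0], [0, 0, 0], [0, 0, 0]])

```text
clock: 14.12
tool_pos: [0.5128, -0.0438, 0.0621]
eef_rot: [0.758, 0.652, -0.007, -0.012]
contact_force: [-21.5, 7.4, 10.6]
opening: 0.007
finger_force: 11.7
```

```bash
python3 - <<'E'
from h import *
st=r.get_state(); print(st['clock'],S(st['tool_pos']),st['contact_force'].round(2))
E
```

```text
14.125 [-0.0224  0.0545  0.0621] [-21.45   7.37  10.61]
```

>>> servo_tool(translation=[[0, -0.01, 0], [0, -0.02, 0], [0, -0.015, -0.02], [0, 0, -0.045], [0, 0, -0.045]], turn=[[0, 0, 0], [0, 0, 0], [0, 0, 0], [0, 0, 0], [0, 0, 0]])

```text
clock: 14.75
tool_pos: [0.4827, -0.0418, 0.1749]
eef_rot: [0.758, 0.652, 0.001, 0.001]
contact_force: [1.2, 0.5, -0.2]
opening: 0.007
finger_force: 0.0
```

```bash
python3 - <<'E'
from h import *
st=r.get_state(); print(st['clock'],S(st['tool_pos']),st['eef_rot'].round(3),st['contact_force'].round(2))
plan([(W2(.06,-.112,.17),R0,6),(W2(.066,-.112,.064),R0,4)])
s=snap('side')
cv2.imwrite('pics/s4.png',cv2.resize(cv2.cvtColor(s['img'],cv2.COLOR_RGB2BGR)[110:240,200:330],None,fx=4,fy=4,interpolation=cv2.INTER_CUBIC))
E
```

```text
14.75 [-0.025   0.0845  0.1749] [0.758 0.652 0.001 0.001] [ 1.15  0.45 -0.22]
[[0.0141, 0.0328, 0.0009], [0.0141, 0.0328, 0.0009], [0.0141, 0.0328, 0.0009], [0.0141, 0.0328, 0.0008], [0.0141, 0.0328, 0.0008], [0.0142, 0.0328, 0.0008]] [[0.0, 0.0, 0.0], [0.0, 0.0, 0.0], [0.0, 0.0, 0.0], [0.0, 0.0, 0.0], [0.0, 0.0, 0.0], [0.0, 0.0, 0.0]]
[[0.0015, -0.0, 0.0265], [0.0015, -0.0, 0.0265], [0.0015, -0.0, 0.0265], [0.0015, -0.0, 0.0265]] [[0.0, 0.0, -0.0], [0.0, 0.0, -0.0], [0.0, 0.0, -0.0], [0.0, 0.0, -0.0]]
```

View pics/s4.png

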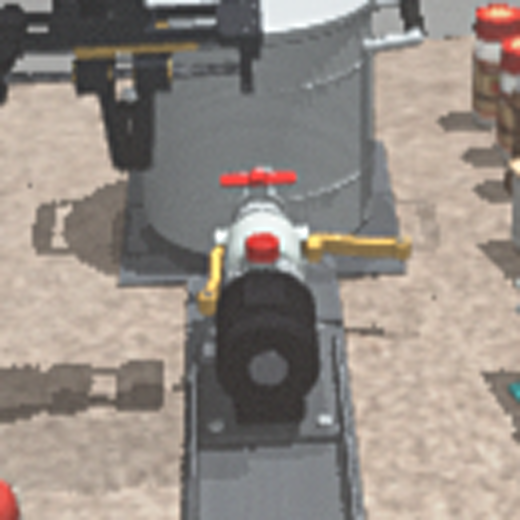

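Near lever lies back along the pump (tip at crop 208,298); the far lever is still out (405,247). Next the far one.

>>> servo_tool(translation=[[0.014, 0.033, 0], [0.014, 0.033, 0], [0.014, 0.033, 0], [0.014, 0.033, 0], [0.014, 0.033, 0], [0.014, 0.033, 0], [0.003, 0, 0.028], [0.0015, 0, 0.028], [0.0015, 0, 0.028], [0, 0, 0.0265]], turn=[[0, 0, 0], [0, 0, 0], [0, 0, 0], [0, 0, 0], [0, 0, 0], [0, 0, 0], [0, 0, 0], [0, 0, 0], [0, 0, 0], [0, 0, 0]])

```text
clock: 16.05
tool_pos: [0.692, 0.0179, 0.062]
eef_rot: [0.758, 0.652, 0.001, 0.001]
contact_force: [-1.0, -0.1, 0.4]
opening: 0.006
finger_force: 0.0
```

>>> servo_tool(translation=[[-0.0085, 0.0035, 0], [-0.009, 0.001, 0], [-0.009, 0, 0], [-0.009, -0.001, 0], [-0.009, -0.0025, 0], [-0.0085, -0.0035, 0], [0, 0, 0]], turn=[[0, 0, 0], [0, 0, 0], [0, 0, 0], [0, 0, 0], [0, 0, 0], [0, 0, 0], [0, 0, 0]])

```text
clock: 16.92
tool_pos: [0.6801, -0.036, 0.0632]
eef_rot: [0.759, 0.651, -0.0, 0.0]
contact_force: [0.6, 0.0, 0.1]
opening: 0.006
finger_force: 0.0
```

```bash
python3 - <<'E'
from h import *
st=r.get_state(); print(st['clock'],S(st['tool_pos']),st['contact_force'].round(2))
E
```

```text
16.925 [ 0.0109 -0.1097  0.0632] [0.65 0.01 0.08]
```

>>> servo_tool(translation=[[-0.006, -0.004, 0], [-0.0065, -0.0055, 0], [-0.0065, -0.006, 0], [-0.0055, -0.007, 0], [-0.005, -0.008, 0], [-0.004, -0.008, 0], [-0.0025, -0.0085, 0]], turn=[[0, 0, 0], [0, 0, 0], [0, 0, 0], [0, 0, 0], [0, 0, 0], [0, 0, 0], [0, 0, 0]])

```text
clock: 17.8
tool_pos: [0.6284, -0.0632, 0.0632]
eef_rot: [0.758, 0.652, 0.0, 0.0]
contact_force: [0.4, 1.2, -0.8]
opening: 0.005
finger_force: 1.1
```

>>> servo_tool(translation=[[0, -0.002, 0], [0, -0.002, 0], [0, -0.002, 0], [0, -0.002, 0], [0, 0, 0]], turn=[[0, 0, 0], [0, 0, 0], [0, 0, 0], [0, 0, 0], [0, 0, 0]])

```text
clock: 18.42
tool_pos: [0.6242, -0.0617, 0.0639]
eef_rot: [0.758, 0.652, 0.002, 0.003]
contact_force: [6.8, 1.0, -1.4]
opening: 0.003
finger_force: 3.3
```

```bash
python3 - <<'E'
from h import *
st=r.get_state(); print(st['clock'],S(st['tool_pos']),st['contact_force'].round(2))
E
```

```text
18.425 [-0.0231 -0.0584  0.0639] [ 6.75  1.05 -1.38]
```

>>> servo_tool(translation=[[0, -0.002, 0], [0, -0.002, 0], [0, -0.002, 0], [0, 0, 0]], turn=[[0, 0, 0], [0, 0, 0], [0, 0, 0], [0, 0, 0]])

```text
clock: 18.92
tool_pos: [0.623, -0.0613, 0.0651]
eef_rot: [0.758, 0.652, 0.006, 0.006]
contact_force: [13.0, -0.4, -1.4]
opening: 0.008
finger_force: 6.5
```

>>> servo_tool(translation=[[0, -0.003, 0], [0, -0.003, 0], [0, 0, 0]], turn=[[0, 0, 0], [0, 0, 0], [0, 0, 0]])

```text
clock: 19.3
tool_pos: [0.6224, -0.0612, 0.0661]
eef_rot: [0.758, 0.652, 0.009, 0.011]
contact_force: [21.9, -0.6, -6.4]
opening: 0.002
finger_force: 10.3
```

```bash
python3 - <<'E'
from h import *
st=r.get_state(); print(st['clock'],S(st['tool_pos']),st['contact_force'].round(2))
E
```

```text
19.3 [-0.0229 -0.0565  0.0661] [21.95 -0.58 -6.39]
```

>>> servo_tool(translation=[[0, 0.012, 0], [0, 0.02, 0], [0, 0.02, -0.03], [0, 0, -0.05], [0, 0, -0.05], [-0.05, 0, -0.02], [-0.05, 0, 0], [-0.05, 0, 0], [-0.05, 0, 0], [0, 0, 0]], turn=[[0, 0, 0], [0, 0, 0], [0, 0, 0], [0, 0, 0], [0, 0, 0], [0, 0, 0], [0, 0, 0], [0, 0, 0], [0, 0, 0], [0, 0, 0]])

```text
clock: 20.55
tool_pos: [0.6263, -0.2725, 0.2129]
eef_rot: [0.761, 0.648, -0.003, 0.0]
contact_force: [0.2, -0.0, 0.6]
opening: 0.008
finger_force: 0.0
```

```bash
python3 - <<'E'
from h import *
st=r.get_state(); print(st['clock'],S(st['tool_pos']),st['contact_force'].round(2))
ims=[]
for n in('top','side'):
    s=snap(n); P=cloud(s);ok=s['z_map']>0;hsv=cv2.cvtColor(s['img'],cv2.COLOR_RGB2HSV)
    br=cv2.inRange(hsv,(14,100,80),(32,255,255))>0
    Z=np.zeros(P.shape); v,u=np.where(br&ok)
    q=np.array([S(ray(s,a,b,.077)) for a,b in zip(u,v)])
    for sg in(1,-1):
        m=(q[:,0]>-.07)&(q[:,0]<.06)&(sg*q[:,1]>.02)&(sg*q[:,1]<.12); w=q[m]
        if len(w)>4: print(n,sg,len(w),'s',w[:,0].min(),w[:,0].max(),'|y|',(sg*w[:,1]).min(),(sg*w[:,1]).max(),'line',np.polyfit(w[:,0],sg*w[:,1],1).round(3))
    a,b=((160,260),(150,300)) if n=='top' else ((130,230),(200,350))
    ims.append(cv2.resize(cv2.cvtColor(s['img'],cv2.COLOR_RGB2BGR)[a[0]:a[1],b[0]:b[1]],(450,300),interpolation=cv2.INTER_CUBIC))
cv2.imwrite('pics/f.png',np.vstack(ims))
E
```

```text
20.55 [-0.2312 -0.0925  0.2129] [ 0.22 -0.05  0.63]
side 1 53 s -0.0653 0.0272 |y| 0.0305 0.0454 line [-0.101  0.034]
side -1 48 s -0.0621 0.0332 |y| 0.0322 0.047 line [-0.089  0.037]
```

View pics/f.png

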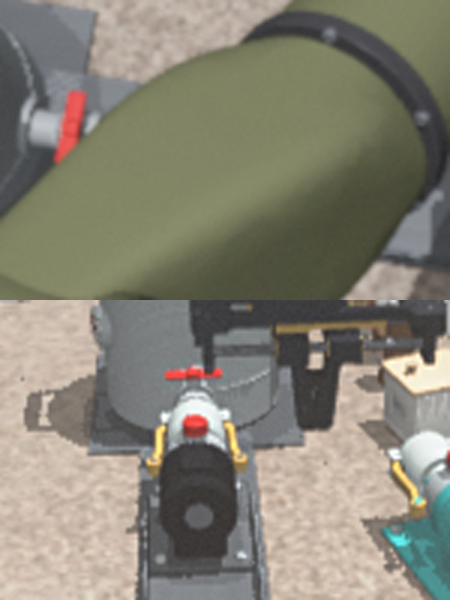

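Both levers lie along the pump (tips at 155,465 and 240,465). I'll press the near one again, since the second closing can push it out.

>>> servo_tool(translation=[[0.033, -0.033, 0], [0.033, -0.033, 0], [0.034, -0.033, 0], [0.034, -0.033, 0], [0.034, -0.033, 0], [0.034, -0.033, 0], [0, 0, 0.05], [0, 0, 0.05], [0, 0, 0.049], [0, 0, 0]], turn=[[0, 0, 0], [0, 0, 0], [0, 0, 0], [0, 0, 0], [0, 0, 0], [0, 0, 0], [0, 0, 0], [0, 0, 0], [0, 0, 0], [0, 0, 0]])

```text
clock: 21.9
tool_pos: [0.4625, -0.0344, 0.0617]
eef_rot: [0.758, 0.653, -0.002, -0.003]
contact_force: [0.4, 0.2, 0.5]
opening: 0.004
finger_force: 0.0
```

>>> servo_tool(translation=[[0, 0.015, 0], [0, 0.015, 0], [0, 0.008, 0], [0, 0.002, 0], [0, 0.002, 0], [0, 0, 0]], turn=[[0, 0, 0], [0, 0, 0], [0, 0, 0], [0, 0, 0], [0, 0, 0], [0, 0, 0]])

```text
clock: 22.65
tool_pos: [0.5063, -0.0424, 0.0642]
eef_rot: [0.758, 0.652, 0.0, -0.0]
contact_force: [0.5, -0.4, -0.7]
opening: 0.002
finger_force: 0.0
```

```bash
python3 - <<'E'
from h import *
st=r.get_state(); print(st['clock'],S(st['tool_pos']),st['contact_force'].round(2))
E
```

```text
22.65 [-0.0219  0.0611  0.0642] [ 0.55 -0.43 -0.74]
```

>>> servo_tool(translation=[[0, 0.002, 0], [0, 0.002, 0], [0, 0, 0]], turn=[[0, 0, 0], [0, 0, 0], [0, 0, 0]])

```text
clock: 23.02
tool_pos: [0.5101, -0.0427, 0.0639]
eef_rot: [0.758, 0.652, -0.0, -0.0]
contact_force: [-1.8, 1.9, 0.0]
opening: 0.003
finger_force: 0.7
```

>>> servo_tool(translation=[[0, 0.003, 0], [0, 0.003, 0], [0, 0, 0]], turn=[[0, 0, 0], [0, 0, 0], [0, 0, 0]])

```text
clock: 23.4
tool_pos: [0.5122, -0.0429, 0.0636]
eef_rot: [0.758, 0.652, -0.002, -0.004]
contact_force: [-7.7, 2.7, 5.5]
opening: 0.006
finger_force: 4.6
```

>>> servo_tool(translation=[[0, 0.003, 0], [0, 0.003, 0], [0, 0, 0]], turn=[[0, 0, 0], [0, 0, 0], [0, 0, 0]])

```text
clock: 23.78
tool_pos: [0.513, -0.0431, 0.0634]
eef_rot: [0.759, 0.652, -0.005, -0.008]
contact_force: [-15.9, 4.0, 11.2]
opening: 0.005
finger_force: 9.0
```

```bash
python3 - <<'E'
from h import *
st=r.get_state(); print(st['clock'],S(st['tool_pos']),st['contact_force'].round(2))
E
```

```text
23.775 [-0.0216  0.0543  0.0634] [-15.89   3.99  11.25]
```

>>> servo_tool(translation=[[0, -0.012, 0], [0, -0.02, 0], [0, -0.03, 0], [0, 0, -0.05], [0, 0, -0.05], [0.03, -0.03, -0.05], [0.05, -0.03, -0.03], [0.05, 0, 0], [0.05, 0, 0], [0, 0, 0]], turn=[[0, 0, 0], [0, 0, 0], [0, 0, 0], [0, 0, 0], [0, 0, 0], [0, 0, 0], [0, 0, 0], [0, 0, 0], [0, 0, 0], [0, 0, 0]])

```text
clock: 25.02
tool_pos: [0.4326, 0.1517, 0.2404]
eef_rot: [0.756, 0.655, 0.002, 0.001]
contact_force: [0.4, -0.2, 0.1]
opening: 0.004
finger_force: 0.0
```

```bash
python3 - <<'E'
from h import *
st=r.get_state(); print(st['clock'],S(st['tool_pos']),st['contact_force'].round(2))
ims=[]
for n in('top','side'):
    s=snap(n); hsv=cv2.cvtColor(s['img'],cv2.COLOR_RGB2HSV)
    br=cv2.inRange(hsv,(14,100,80),(32,255,255))>0
    v,u=np.where(br); q=np.array([S(ray(s,a,b,.075)) for a,b in zip(u,v)])
    for sg in(1,-1):
        m=(q[:,0]>-.07)&(q[:,0]<.06)&(sg*q[:,1]>.02)&(sg*q[:,1]<.12); w=q[m]; print(n,sg,len(w))
        if len(w)>4:
            for a in np.arange(-.055,.04,.01):
                k=abs(w[:,0]-a)<.006
                if k.any(): print('  %.3f %.4f'%(a,(sg*w[k,1]).mean()),end=';')
            print('smin',w[:,0].min())
    rd=cv2.inRange(hsv,(0,150,80),(8,255,255))|cv2.inRange(hsv,(172,150,80),(180,255,255));k,l,t,c=cv2.connectedComponentsWithStats(rd)
    for i in range(1,k):
        if t[i,4]>20: print('red',t[i,4],S(ray(s,*c[i],.119)))
    a,b=((160,260),(150,300)) if n=='top' else ((130,230),(200,350))
    ims.append(cv2.resize(cv2.cvtColor(s['img'],cv2.COLOR_RGB2BGR)[a[0]:a[1],b[0]:b[1]],(450,300),interpolation=cv2.INTER_CUBIC))
cv2.imwrite('pics/g.png',np.vstack(ims))
E
```

```text
25.025 [0.1587 0.1634 0.2404] [ 0.45 -0.25  0.13]
top 1 109
  -0.045 0.0388;  -0.035 0.0385;  -0.025 0.0351;  -0.015 0.0336;  -0.005 0.0324;  0.005 0.0328;  0.015 0.0328;  0.025 0.0310;  0.035 0.0316;smin -0.0475
top -1 74
  -0.045 0.0405;  -0.035 0.0406;  -0.025 0.0399;  -0.015 0.0385;  -0.005 0.0385;  0.005 0.0383;  0.015 0.0375;  0.025 0.0364;smin -0.0485
red 157 [ 0.3866 -0.2258  0.119 ]
red 179 [ 0.3107 -0.2402  0.119 ]
red 65 [-0.111  -0.2348  0.119 ]
red 131 [0.0773 0.0011 0.119 ]
red 68 [-0.0373 -0.0012  0.119 ]
red 239 [-0.4633  0.169   0.119 ]
red 348 [-0.2201  0.1884  0.119 ]
side 1 51
  -0.055 0.0384;  -0.045 0.0395;  -0.035 0.0375;  -0.025 0.0339;  -0.015 0.0333;  -0.005 0.0323;  0.005 0.0314;  0.015 0.0307;  0.025 0.0306;  0.035 0.0298;smin -0.057
side -1 49
  -0.055 0.0447;  -0.045 0.0445;  -0.035 0.0425;  -0.025 0.0411;  -0.015 0.0390;  -0.005 0.0387;  0.005 0.0382;  0.015 0.0382;  0.025 0.0373;  0.035 0.0360;smin -0.059
red 21 [ 0.3578 -0.2273  0.119 ]
red 36 [ 0.2873 -0.2411  0.119 ]
red 40 [ 0.0586 -0.0024  0.119 ]
red 37 [-0.0473 -0.0027  0.119 ]
red 38 [-0.127  -0.2377  0.119 ]
red 235 [-0.3404  0.1687  0.119 ]
red 457 [-0.5876  0.1477  0.119 ]
```

View pics/g.png

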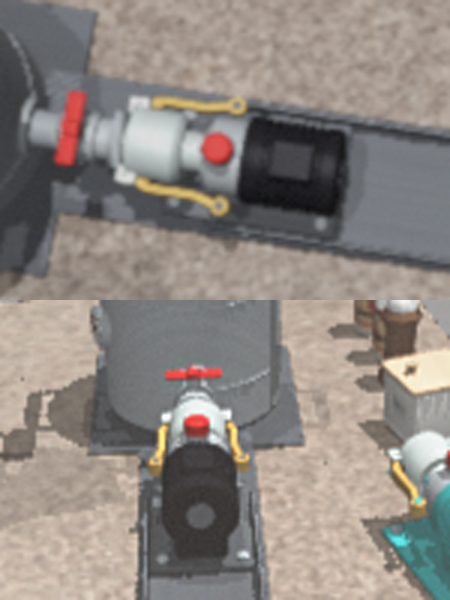

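The tip offsets from the pump axis (marked by the red cap at -1.2 mm) are about 40 mm near and 39 mm far, against 41.5 mm expected. Both presses stalled at the same distance from the axis, so both levers are shut. The bystanders I checked haven't moved, and the robot is clear.

```bash
python3 -c "
from h import *
print(r.finish_job())"
```

```text
the job is handed in; nothing more can be done
None
```

The job is handed in: the pump is pushed fully home on the adaptor and both cam levers measure shut, near one first, but the hand-in returned no verdict.

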